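# Turn the bench carousel round to the square tin

### The job

With closed fingers, push the rim posts of the bench carousel round until the square tin stands right in line with the pointer at the carousel's front, then take the hand away. Push only with the outside of the fingers: do not take a post between the fingers, do not touch, lift or upset the tin or the jars that ride on the disc, and leave everything else on the bench where it is.

Things in the scene. Friction and masses are not known exactly. Their poses are not given: they have to be found in the camera images.
- carousel_base: The fixed foot of a bench carousel; origin on the bench top (z = 0) on the carousel's vertical turning axis, z up. Its own -x axis is the carousel's front: there a dark steel bar with a diamond-shaped head (the pointer, 20 mm high or less) sticks out from under the disc to 225 mm from the axis, roughly towards the robot. On the foot turns a plywood disc of 143 mm radius, top face 40 mm above the bench.
- turntable (a joint): Angle of the disc about the vertical axis, rad, growing counterclockwise seen from above, endless both ways. It turns with a stiff, constant friction of about 0.15 N m (1 to 2 N at a post) and stays where it is left, without coasting. At 0, post 0 stands over the pointer.
- front (a point): The place over the pointer where the tin must come to stand: on the disc's top face (40 mm above the bench), 72 mm from the axis, on the front (-x) side of the foot. It does not turn with the disc.
- tin: The square tin: bare steel, 38 x 38 x 42 mm with a black cap 18 mm in diameter and 10 mm tall on top (52 mm in all), the only square thing on the disc. Loose, standing on the disc about 72 mm from the axis; origin at the centre of its underside, z up. It rides round with the disc by friction.
- post0 (a point): Top end of rim post 0: one of five equal upright wooden posts fixed to the disc's rim for pushing it round, 72 degrees apart, 130 mm from the axis, 16 mm in diameter, rising 51 mm above the disc (top 91 mm above the bench). This point is on the post's centre line, 90 mm above the bench.
- post1 (a point): Top end of rim post 1: one of five equal upright wooden posts fixed to the disc's rim for pushing it round, 72 degrees apart, 130 mm from the axis, 16 mm in diameter, rising 51 mm above the disc (top 91 mm above the bench). This point is on the post's centre line, 90 mm above the bench.
- post2 (a point): Top end of rim post 2: one of five equal upright wooden posts fixed to the disc's rim for pushing it round, 72 degrees apart, 130 mm from the axis, 16 mm in diameter, rising 51 mm above the disc (top 91 mm above the bench). This point is on the post's centre line, 90 mm above the bench.
- post3 (a point): Top end of rim post 3: one of five equal upright wooden posts fixed to the disc's rim for pushing it round, 72 degrees apart, 130 mm from the axis, 16 mm in diameter, rising 51 mm above the disc (top 91 mm above the bench). This point is on the post's centre line, 90 mm above the bench.
- post4 (a point): Top end of rim post 4: one of five equal upright wooden posts fixed to the disc's rim for pushing it round, 72 degrees apart, 130 mm from the axis, 16 mm in diameter, rising 51 mm above the disc (top 91 mm above the bench). This point is on the post's centre line, 90 mm above the bench.
- jar1: A round jar, 42 mm in diameter, 52 mm tall, standing loose on the disc about 72 mm from the axis; origin at the centre of its underside.
- jar2: A round jar, 42 mm in diameter, 52 mm tall, standing loose on the disc about 72 mm from the axis; origin at the centre of its underside.
- jar3: A round jar, 42 mm in diameter, 52 mm tall, standing loose on the disc about 72 mm from the axis; origin at the centre of its underside.
- jar4: A round jar, 42 mm in diameter, 52 mm tall, standing loose on the disc about 72 mm from the axis; origin at the centre of its underside.
- offcut: Bystander on the bench: a bevelled softwood offcut, about 180 x 89 x 38, lying flat (mm). Leave it alone.
- tape: Bystander on the bench: a tape measure, 75 x 42 x 70 high (mm). Leave it alone.
- driver: Bystander on the bench: a screwdriver 220 long lying on the bench (mm). Leave it alone.
- paintcan: Bystander on the bench: a small paint can, 76 diameter, 90 tall, standing (mm). Leave it alone.
Things that resemble listed ones, but are neither listed nor needed, are in the scene too. What is shaped like the jar4 but red is not meant. Leave any pink look-alike of the tin alone.

How it is judged:
By the outcome, as a careful person would: the job done as asked, in the order asked, and still so for the second after the job is handed in, with the robot touching nothing.
It also fails if it takes over 64 s, if anything falls off the work surface, if the arm or the gripper's body presses on something with over 40 N, if the wrist force passes 120 N, or if a joint passes its speed limit or range.

### The arm

A 6-joint arm with a two-finger parallel gripper is mounted at the origin on the work surface. World frame = base frame: x ahead of the robot, y to its left, z up, the work surface at z = 0. Lengths are in m, angles in rad, forces in N, time in s.
With the tool pointing down it reaches from about 0.375 to 0.975 m from the base axis. Payload 3.8 kg.
Tool frame: the origin (TCP) lies at the very end of the fingers, on their centre line; the grasp point (between the pads) lies 19 mm behind it; z points along the fingers, y is the direction in which the jaws open and shut (so a half turn about z gives the same grasp; the last joint's range is limited). The gripper opens to 85 mm and grips with 20 to 120 N. Pads are 22 mm wide; open, the fingers measure 114 mm over their backs; the gripper's body (76 mm by 85 mm) begins 54 mm behind the grasp point. The pads swing forward as they close: fully open they stand 13 mm farther back than shut.
Start: joints at [-1.148, 0.264, 1.604, -0, 1.274, -0.037], TCP at [0.3, -0.605, 0.231] pointing down, gripper open.
Joint ranges: [-2.63, 2.63], [-0.94, 2.18], [0.31, 2.57], [-1.31, 4.45], [0, 2.66], [-2.55, 2.55]. Speed limits (rad/s): [2.57, 2.57, 3.14, 3.14, 3.14, 3.14].

### API

Orientations are given as a rotation vector (axis times angle).
In Python, from workcell import status, read_camera, camera_info, order gives the robot as it stands.
- The arm moves only by the tool move_arm, never from a script. Its argument "deltas" is a list of rows, each a list of 3 entries, a list of its own where there are three numbers: the turn, a rotation vector about the world's x, y, z as a fraction of full scale, then the shift along the world's x, y, z as a fraction of full scale, then the closure, from -1 (fully open) to 1 (shut), so that 0 is half open. A call has 1 to 20 rows; each row is the pose to reach, as a shift and turn from the pose commanded when the call began; what a row does not reach only later rows make up. Full scale, the value 1, is 0.1 m for a shift and pi/2 rad for a turn. A row lasts 1/8 s, in which the tool goes at most 62.5 mm and 10.7 degrees, less where a joint would pass 70% of its speed; a pose out of reach is approached as far as the arm can. A call with a number of a shift or a turn outside -1 to 1 is refused whole. A call with a gripper value outside its range is refused whole. The fingers move at their own pace and stop on an object; "grip_force" is the grip in N (left out, the last holds). Time passes only in rows, so rows that repeat a pose let the fingers close. It gives the time, the measured TCP pose, the force and the opening at its end, in the units of the state.
- status.read_state(): the state, without advancing time (a new reading comes with each control period).
- read_camera(name): name is "side" or "top"; returns (picture, depth): 420x560x3 uint8, red, green, blue; 420x560 float32, m along the optical axis (not along the pixel's ray), 0 where there is no reading.
- camera_info(name): a dict with "K" (3x3 intrinsics, pixels), "R" (3x3) and "t" (3): a world point X has camera coordinates R X + t. Camera axes: x right, y down, z forward; pixel columns grow to the right and rows downward; lengths in m; the calibration is good to about 2 mm. A picture is of the moment at which its call begins. camera_info takes no time and is no camera call.
- order.finish_job(): hands the job in, once; it reports no verdict.
The state is a dict: "time": time; "q": joint angles; "joint_vel": joint speeds; "joint_torque": joint torques, N m; "tool_pos": TCP position; "tcp_rot": TCP orientation; "wrist_force": force on the tool from outside, world axes, zero at the start; "torque": the same for the moment, N m; "width": opening from 0.0 (shut) to 1.0 (fully open).
Only numpy, scipy, OpenCV 4.12 (cv2) and the standard library are available. Lean on these libraries where they do the work, as an engineer would, in place of code of your own. Each camera call takes 0.05 s, during which the arm holds its last target. There are 200 camera calls.

## Working session

There is one attempt and no reset: what is moved stays moved. The work goes in short steps, Python scripts to look and compute and a tool call to move; the robot and the scene stay as the last step left them, time stands still between calls to the robot, and variables do not carry over. Pictures are saved under pics/ and viewed, about 8 in all and at most 12, crops included, and the job is handed in when it is done.

Besides the shell and the picture viewer there is one more tool, called after "Emit:" by a JSON object that holds its "name" and its "arguments", one argument or row to a line. move_arm: Moves the arm, as the interface text tells. Its arguments: {"type":"object","properties":{"deltas":{"type":"array","items":{"type":"array"}},"grip_force":{"type":"number"}},"required":["deltas"]}

```bash
mkdir -p pics; ls
python3 - <<'E'
from workcell import status, read_camera, camera_info
import cv2, numpy as np
for n in ("top","side"):
    p,d=read_camera(n); cv2.imwrite(f"pics/{n}0.png",cv2.cvtColor(p,cv2.COLOR_RGB2BGR)); np.save(f"{n}0.npy",d)
    i=camera_info(n); print(n,np.round(i["K"],1).tolist(),np.round(i["R"],3).tolist(),np.round(i["t"],3).tolist())
s=status.read_state();print(s)
E
```

```text
pics
top [[493.9, 0.0, 280.8], [0.0, 493.9, 206.5], [0.0, 0.0, 1.0]] [[-0.017, -1.0, 0.008], [-0.984, 0.015, -0.177], [0.177, -0.011, -0.984]] [0.007, 0.53, 1.257]
side [[403.2, 0.0, 278.7], [0.0, 403.2, 213.4], [0.0, 0.0, 1.0]] [[-0.943, -0.332, -0.016], [-0.247, 0.732, -0.634], [0.222, -0.594, -0.773]] [0.477, 0.161, 1.01]
{'time': 0.1, 'q': array([-1.14790148e+00,  2.64715192e-01,  1.60525213e+00,  2.38956302e-05,
        1.27368753e+00, -3.69447783e-02]), 'joint_vel': array([ 0.00013974, -0.0018962 , -0.00281454,  0.00077476,  0.00095886,
        0.00095743]), 'joint_torque': array([ 3.72879194e-04, -5.16708505e+01, -3.68589807e+01, -4.44053285e-05,
        6.28093680e-03, -1.54905456e-05]), 'tool_pos': array([ 0.29927422, -0.60428953,  0.23005339]), 'tcp_rot': array([-3.05694815e+00, -7.15494238e-01,  5.85637484e-04]), 'wrist_force': array([ 0.42850929,  0.08297958, -0.02929774]), 'torque': array([ 0.03161657, -0.02650328, -0.02989569]), 'width': 1.0006652288964508}
```

View pics/top0.png

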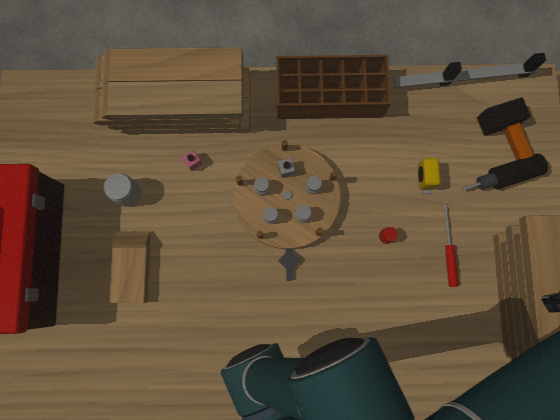

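View pics/side0.png

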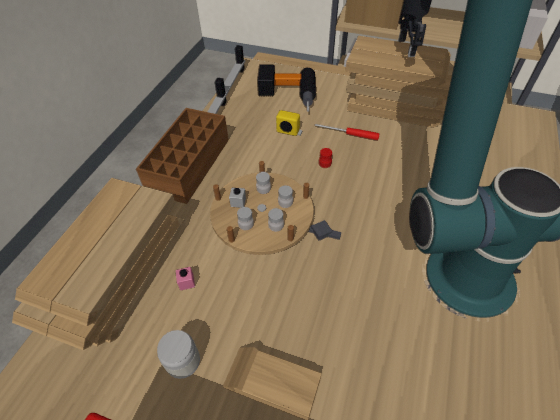

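The top view shows the disc centred near (289,195), with the tin at the back at (287,167) and the pointer head at (290,262). The posts are at (285,146), (334,178), (319,232), (261,234) and (239,181). The pink look-alike at (192,160) and the red one at (388,235) are both off the disc. The tin needs about half a turn, so I'll measure next.

```bash
cat > h.py <<'E'
from workcell import status, read_camera, camera_info
import cv2, numpy as np
I=camera_info("top"); K,R,t=[np.array(I[k]) for k in("K","R","t")]
def ray(u,v,z):
    d=R.T@np.linalg.inv(K)@np.array([u,v,1.]); c=-R.T@t
    return (c+d*(z-c[2])/d[2])
def cloud(d):
    v,u=np.mgrid[:420,:560]; P=np.stack([(u-K[0,2])*d/K[0,0],(v-K[1,2])*d/K[1,1],d],-1)
    W=(P-t)@R; W[d<=0]=9; return W
def comps(m,amin=6):
    n,_,s,c=cv2.connectedComponentsWithStats(m.astype(np.uint8),connectivity=4)
    return [(s[i,4],c[i]) for i in range(1,n) if s[i,4]>=amin]
E
python3 - <<'E'
from h import *
p=cv2.imread("pics/top0.png"); W=cloud(np.load("top0.npy")); z=W[...,2]
c0=ray(289,195,.04); print("c0",c0)
r=np.hypot(W[...,0]-c0[0],W[...,1]-c0[1])
m=(r<.16)&(z>.075)&(z<.11)
for a,c in comps(m):
    q=ray(*c,.09); print(a,np.round(c,1),np.round(q[:2],4),p[int(c[1]),int(c[0])],round(z[int(c[1]),int(c[0])],3), round(np.hypot(*(q-c0)[:2]),3))
m=(r>.147)&(r<.26)&(p.max(-1)<95)&(z>.004)&(z<.03)
for a,c in comps(m,15): print("ptr",a,np.round(c,1),np.round(ray(*c,.015)[:2],4))
print(z[262,290],p[262,290],z[225,290])
cv2.imwrite("pics/c0.png",cv2.resize(p[130:300,200:380],None,fx=4,fy=4,interpolation=cv2.INTER_CUBIC)[:600])
for n,(u,v),h in(("tape",(429,173),.07),("redjar",(388,235),.05),("pink",(192,160),.05),("offcut",(131,267),.04),("can",(121,188),.09),("box",(333,110),.03)): print(n,np.round(ray(u,v,h),3))
E
```

```text
c0 [ 0.5617323  -0.02378207  0.04      ]
36 [283.7 143.2] [ 0.6898 -0.0113] [36 64 94] 0.088 0.129
210 [285.9 165.7] [ 0.629  -0.0159] [27 33 37] 0.09 0.068
38 [333.2 173.9] [ 0.6054 -0.1378] [39 63 95] 0.088 0.122
38 [238.3 178.9] [0.596  0.1073] [35 60 90] 0.089 0.136
181 [313.4 182.9] [ 0.5823 -0.0858] [103 109 109] 0.093 0.065
177 [261.  184.1] [0.5812 0.049 ] [107 110 113] 0.095 0.075
182 [302.9 212.1] [ 0.5066 -0.057 ] [105 107 109] 0.09 0.064
183 [269.8 213.8] [0.5035 0.0274] [107 111 113] 0.094 0.078
36 [318.9 230.3] [ 0.4592 -0.0964] [36 61 94] 0.097 0.126
33 [259.  233.5] [0.4534 0.0555] [38 65 95] 0.09 0.134
ptr 104 [239.4 128.4] [0.7581 0.1097]
ptr 173 [305.1 116. ] [ 0.7916 -0.074 ]
ptr 329 [288.6 263.7] [ 0.3811 -0.0196]
0.019788664941185845 [59 59 62] 0.04396461816824364
tape [ 0.609 -0.393  0.07 ]
redjar [ 0.449 -0.28   0.05 ]
pink [0.659 0.234 0.05 ]
offcut [0.378 0.39  0.04 ]
can [0.577 0.408 0.09 ]
box [ 0.802 -0.151  0.03 ]
```

View pics/c0.png

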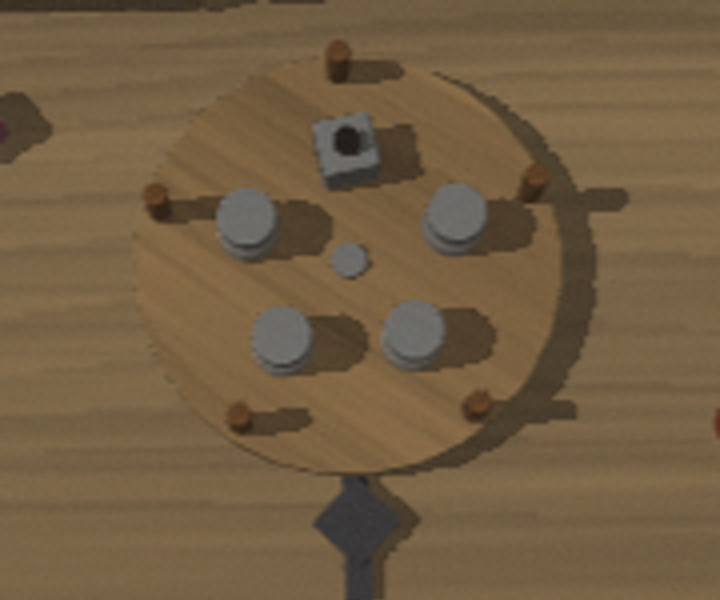

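Emit:
{"name": "move_arm", "arguments": {
  "deltas": [
    [[0,0,-0.086],[0.46,1,0],1],
    [[0,0,-0.086],[0.46,1,0],1],
    [[0,0,-0.086],[0.46,1,0],1]
  ],
  "grip_force": 40
}}

```text
time: 0.48
tool_pos: [0.3465, -0.5018, 0.2307]
tcp_rot: [-3.097, -0.513, 0.0]
wrist_force: [0.3, -0.1, -0.3]
width: 0.376
```

Emit:
{"name": "move_arm", "arguments": {
  "deltas": [
    [[0,0,-0.086],[0.46,1,0],1],
    [[0,0,-0.086],[0.46,1,0],1],
    [[0,0,-0.086],[0.46,1,0],1]
  ]
}}

```text
time: 0.85
tool_pos: [0.3922, -0.4031, 0.231]
tcp_rot: [-3.126, -0.302, 0.0]
wrist_force: [-0.8, -0.7, -0.5]
width: 0.0
```

Emit:
{"name": "move_arm", "arguments": {
  "deltas": [
    [[0,0,-0.086],[0.46,1,0],1],
    [[0,0,-0.086],[0.46,1,0],1],
    [[0,0,-0.086],[0.46,1,0],1]
  ]
}}

```text
time: 1.23
tool_pos: [0.4382, -0.3041, 0.2312]
tcp_rot: [3.14, 0.09, -0.0]
wrist_force: [0.2, -1.1, -0.8]
width: 0.001
```

Emit:
{"name": "move_arm", "arguments": {
  "deltas": [
    [[0,0,-0.086],[0.46,1,0],1],
    [[0,0,-0.086],[0.46,1,0],1],
    [[0,0,-0.086],[0.46,1,0],1]
  ]
}}

```text
time: 1.6
tool_pos: [0.4844, -0.2047, 0.2313]
tcp_rot: [3.139, -0.122, 0.0]
wrist_force: [-0.5, -0.8, -0.3]
width: 0.001
```

Emit:
{"name": "move_arm", "arguments": {
  "deltas": [
    [[0,0,-0.086],[0.46,1,0],1],
    [[0,0,-0.086],[0.46,1,0],1],
    [[0,0,-0.086],[0.46,1,0],1]
  ]
}}

```text
time: 1.98
tool_pos: [0.5306, -0.1051, 0.2312]
tcp_rot: [3.123, -0.334, 0.0]
wrist_force: [-0.3, -0.5, -0.3]
width: 0.002
```

Emit:
{"name": "move_arm", "arguments": {
  "deltas": [
    [[0,0,-0.086],[0.46,1,0],1],
    [[0,0,-0.086],[0.46,1,0],1],
    [[0,0,-0.086],[0.46,1,0],1]
  ]
}}

```text
time: 2.35
tool_pos: [0.5767, -0.0054, 0.2311]
tcp_rot: [3.093, -0.545, 0.0]
wrist_force: [-0.1, -0.4, -0.2]
width: -0.001
```

Emit:
{"name": "move_arm", "arguments": {
  "deltas": [
    [[0,0,-0.086],[0.46,1,0],1],
    [[0,0,-0.086],[0.46,1,0],1],
    [[0,0,-0.086],[0.46,1,0],1]
  ]
}}

```text
time: 2.72
tool_pos: [0.6227, 0.0944, 0.2309]
tcp_rot: [3.049, -0.753, 0.0]
wrist_force: [0.2, -1.3, 0.4]
width: -0.0
```

Emit:
{"name": "move_arm", "arguments": {
  "deltas": [
    [[0,0,0],[0.02,0.08,-0.5],1],
    [[0,0,0],[0.02,0.08,-1],1],
    [[0,0,0],[0.02,0.08,-1],1]
  ]
}}

```text
time: 3.1
tool_pos: [0.619, 0.0994, 0.126]
tcp_rot: [3.043, -0.757, -0.016]
wrist_force: [-0.2, -0.1, -0.2]
width: 0.0
```

Emit:
{"name": "move_arm", "arguments": {
  "deltas": [
    [[0,0,0],[0,0,-0.3],1],
    [[0,0,0],[0,0,-0.6],1],
    [[0,0,0],[0,0,-0.7],1],
    [[0,0,0],[0,0,-0.7],1]
  ]
}}

```text
time: 3.6
tool_pos: [0.6242, 0.102, 0.0624]
tcp_rot: [3.049, -0.757, 0.001]
wrist_force: [0.0, -0.3, -0.2]
width: -0.0
```

```bash
cat > arc.py <<'E'
import numpy as np,sys
a,b,n=map(float,sys.argv[1:4]); n=int(n); c=np.array([.5608,-.0165]); r=.135
P=lambda d:c+r*np.array([np.cos(np.radians(d)),np.sin(np.radians(d))])
s=np.array(eval(sys.argv[4])) if len(sys.argv)>4 else P(a)
for d in np.linspace(a,b,n+1)[1:]:
    q=(P(d)-s)/.1; print(f"[[0,0,{(d-a)/90:.3f}],[{q[0]:.3f},{q[1]:.3f},0],1],",end=" ")
print()
E
python3 arc.py 62 106 14; python3 arc.py 106 148 14;python3 arc.py 148 190 14
python3 - <<'E'
from h import *
p,d=read_camera("top"); cv2.imwrite("pics/t1.png",cv2.resize(cv2.cvtColor(p,cv2.COLOR_RGB2BGR)[100:300,180:400],None,fx=3,fy=3))
s=status.read_state(); print(s["time"],s["tool_pos"],s["wrist_force"])
E
```

```text
[[0,0,0.035],[-0.066,0.033,0],1], [[0,0,0.070],[-0.134,0.062,0],1], [[0,0,0.105],[-0.204,0.088,0],1], [[0,0,0.140],[-0.275,0.109,0],1], [[0,0,0.175],[-0.347,0.127,0],1], [[0,0,0.210],[-0.419,0.141,0],1], [[0,0,0.244],[-0.493,0.151,0],1], [[0,0,0.279],[-0.566,0.156,0],1], [[0,0,0.314],[-0.641,0.158,0],1], [[0,0,0.349],[-0.715,0.156,0],1], [[0,0,0.384],[-0.788,0.149,0],1], [[0,0,0.419],[-0.862,0.139,0],1], [[0,0,0.454],[-0.934,0.124,0],1], [[0,0,0.489],[-1.006,0.106,0],1], 
[[0,0,0.033],[-0.067,-0.021,0],1], [[0,0,0.067],[-0.134,-0.046,0],1], [[0,0,0.100],[-0.198,-0.074,0],1], [[0,0,0.133],[-0.262,-0.106,0],1], [[0,0,0.167],[-0.323,-0.141,0],1], [[0,0,0.200],[-0.383,-0.179,0],1], [[0,0,0.233],[-0.440,-0.220,0],1], [[0,0,0.267],[-0.496,-0.264,0],1], [[0,0,0.300],[-0.549,-0.310,0],1], [[0,0,0.333],[-0.599,-0.360,0],1], [[0,0,0.367],[-0.647,-0.412,0],1], [[0,0,0.400],[-0.692,-0.467,0],1], [[0,0,0.433],[-0.734,-0.523,0],1], [[0,0,0.467],[-0.773,-0.582,0],1], 
[[0,0,0.033],[-0.036,-0.061,0],1], [[0,0,0.067],[-0.069,-0.124,0],1], [[0,0,0.100],[-0.098,-0.188,0],1], [[0,0,0.133],[-0.124,-0.254,0],1], [[0,0,0.167],[-0.146,-0.321,0],1], [[0,0,0.200],[-0.165,-0.389,0],1], [[0,0,0.233],[-0.180,-0.458,0],1], [[0,0,0.267],[-0.192,-0.528,0],1], [[0,0,0.300],[-0.200,-0.598,0],1], [[0,0,0.333],[-0.204,-0.668,0],1], [[0,0,0.367],[-0.205,-0.739,0],1], [[0,0,0.400],[-0.202,-0.810,0],1], [[0,0,0.433],[-0.195,-0.880,0],1], [[0,0,0.467],[-0.185,-0.950,0],1], 
3.65 [0.62482491 0.10244063 0.06313143] [ 1.14405955 -0.6985039   0.75270096]
```

View pics/t1.png

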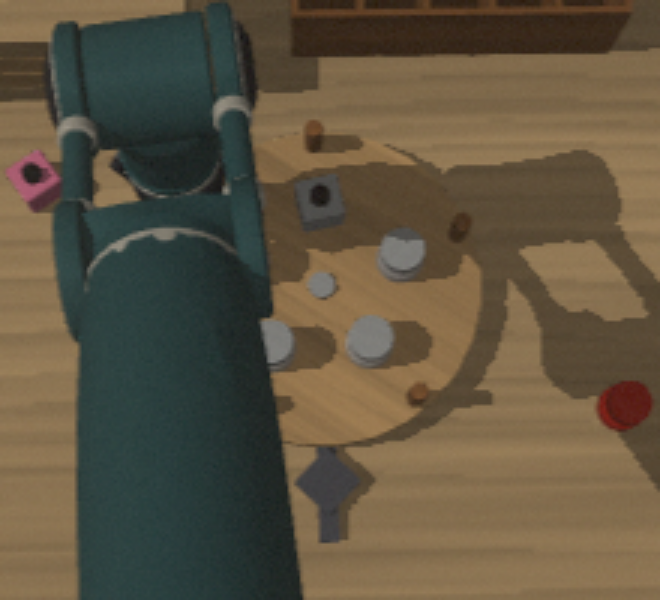

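The hand is beside the left post, tin, cap and jars are untouched, and the disc hasn't moved (tin at crop (320,200), pointer at (328,480)). I'll start the first arc.

Emit:
{"name": "move_arm", "arguments": {
  "deltas": [
    [[0,0,0.035],[-0.066,0.033,0],1],
    [[0,0,0.07],[-0.134,0.062,0],1],
    [[0,0,0.105],[-0.204,0.088,0],1],
    [[0,0,0.14],[-0.275,0.109,0],1],
    [[0,0,0.175],[-0.347,0.127,0],1],
    [[0,0,0.21],[-0.419,0.141,0],1],
    [[0,0,0.244],[-0.493,0.151,0],1],
    [[0,0,0.279],[-0.566,0.156,0],1],
    [[0,0,0.314],[-0.641,0.158,0],1],
    [[0,0,0.349],[-0.715,0.156,0],1],
    [[0,0,0.384],[-0.788,0.149,0],1],
    [[0,0,0.419],[-0.862,0.139,0],1],
    [[0,0,0.454],[-0.934,0.124,0],1],
    [[0,0,0.489],[-1,0.106,0],1]
  ]
}}

```text
time: 5.4
tool_pos: [0.5257, 0.114, 0.0639]
tcp_rot: [-3.11, -0.445, -0.008]
wrist_force: [2.0, 0.3, -0.5]
width: 0.003
```

Run:
```python
from h import *
p,d=read_camera("side"); cv2.imwrite("pics/s1.png",cv2.resize(cv2.cvtColor(p,cv2.COLOR_RGB2BGR)[120:290,140:380],None,fx=3,fy=3))
s=status.read_state(); print(s["time"],s["tool_pos"],s["wrist_force"],s["q"])
```

```text
5.45 [0.52454719 0.11369923 0.063616  ] [-0.70572751 -0.52419079 -0.77588324] [ 1.67153783e-01  1.69013881e-01  2.05494181e+00 -2.09854043e-04
  9.14121478e-01  1.45210357e+00]
```

View pics/s1.png

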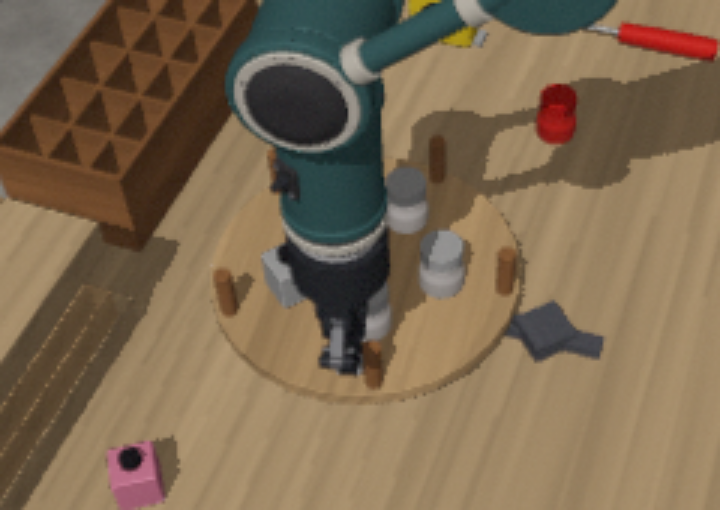

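The finger at crop (340,355) is pushing the post at (372,365). The disc has turned about 40° and the tin, at (283,275), is riding along upright. I'll continue.

Emit:
{"name": "move_arm", "arguments": {
  "deltas": [
    [[0,0,0.033],[-0.067,-0.021,0],1],
    [[0,0,0.067],[-0.134,-0.046,0],1],
    [[0,0,0.1],[-0.198,-0.074,0],1],
    [[0,0,0.133],[-0.262,-0.106,0],1],
    [[0,0,0.167],[-0.323,-0.141,0],1],
    [[0,0,0.2],[-0.383,-0.179,0],1],
    [[0,0,0.233],[-0.44,-0.22,0],1],
    [[0,0,0.267],[-0.496,-0.264,0],1],
    [[0,0,0.3],[-0.549,-0.31,0],1],
    [[0,0,0.333],[-0.599,-0.36,0],1],
    [[0,0,0.367],[-0.647,-0.412,0],1],
    [[0,0,0.4],[-0.692,-0.467,0],1],
    [[0,0,0.433],[-0.734,-0.523,0],1],
    [[0,0,0.467],[-0.773,-0.582,0],1]
  ]
}}

```text
time: 7.2
tool_pos: [0.4488, 0.0555, 0.0636]
tcp_rot: [2.742, 1.528, 0.008]
wrist_force: [2.1, 0.3, -0.6]
width: -0.001
```

Emit:
{"name": "move_arm", "arguments": {
  "deltas": [
    [[0,0,0.033],[-0.036,-0.061,0],1],
    [[0,0,0.067],[-0.069,-0.124,0],1],
    [[0,0,0.1],[-0.098,-0.188,0],1],
    [[0,0,0.133],[-0.124,-0.254,0],1],
    [[0,0,0.167],[-0.146,-0.321,0],1],
    [[0,0,0.2],[-0.165,-0.389,0],1],
    [[0,0,0.233],[-0.18,-0.458,0],1],
    [[0,0,0.267],[-0.192,-0.528,0],1],
    [[0,0,0.3],[-0.2,-0.598,0],1],
    [[0,0,0.333],[-0.204,-0.668,0],1],
    [[0,0,0.367],[-0.205,-0.739,0],1],
    [[0,0,0.4],[-0.202,-0.81,0],1],
    [[0,0,0.433],[-0.195,-0.88,0],1],
    [[0,0,0.467],[-0.185,-0.95,0],1]
  ]
}}

```text
time: 8.95
tool_pos: [0.4299, -0.0398, 0.0634]
tcp_rot: [2.011, 2.409, 0.004]
wrist_force: [0.7, 0.8, 0.5]
width: -0.001
```

```bash
python3 arc.py 190 232 14
python3 - <<'E'
from h import *
s=status.read_state(); print(s["time"],s["tool_pos"],s["wrist_force"],s["q"])
p,d=read_camera("top"); q,e=read_camera("side")
f=lambda a,r,c:cv2.resize(cv2.cvtColor(a,cv2.COLOR_RGB2BGR)[r:r+200,c:c+200],None,fx=2,fy=2)
cv2.imwrite("pics/ts2.png",np.hstack([f(p,110,190),f(q,120,160)]))
E
```

```text
[[0,0,0.033],[0.014,-0.069,0],1], [[0,0,0.067],[0.032,-0.138,0],1], [[0,0,0.100],[0.053,-0.205,0],1], [[0,0,0.133],[0.078,-0.271,0],1], [[0,0,0.167],[0.106,-0.336,0],1], [[0,0,0.200],[0.138,-0.399,0],1], [[0,0,0.233],[0.172,-0.461,0],1], [[0,0,0.267],[0.210,-0.520,0],1], [[0,0,0.300],[0.251,-0.578,0],1], [[0,0,0.333],[0.295,-0.633,0],1], [[0,0,0.367],[0.342,-0.686,0],1], [[0,0,0.400],[0.392,-0.737,0],1], [[0,0,0.433],[0.444,-0.784,0],1], [[0,0,0.467],[0.498,-0.829,0],1], 
8.95 [ 0.42990125 -0.03978022  0.06337112] [0.6511527  0.82812649 0.47226029] [-1.50444976e-01 -2.64852519e-02  2.26694992e+00  7.43189562e-04
  8.96759567e-01 -3.30379280e-01]
```

View pics/ts2.png

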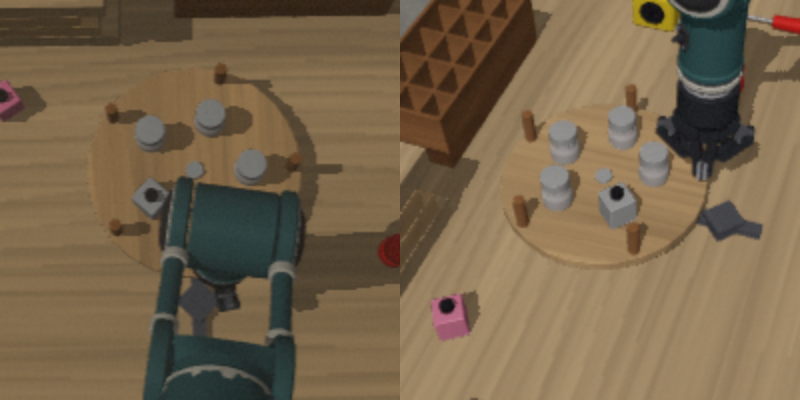

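Finger contact is good and all items are upright; the tin is now at front-left (crop (150,197)). I'll do the next arc, still short of the target, then measure.

Emit:
{"name": "move_arm", "arguments": {
  "deltas": [
    [[0,0,0.033],[0.014,-0.069,0],1],
    [[0,0,0.067],[0.032,-0.138,0],1],
    [[0,0,0.1],[0.053,-0.205,0],1],
    [[0,0,0.133],[0.078,-0.271,0],1],
    [[0,0,0.167],[0.106,-0.336,0],1],
    [[0,0,0.2],[0.138,-0.399,0],1],
    [[0,0,0.233],[0.172,-0.461,0],1],
    [[0,0,0.267],[0.21,-0.52,0],1],
    [[0,0,0.3],[0.251,-0.578,0],1],
    [[0,0,0.333],[0.295,-0.633,0],1],
    [[0,0,0.367],[0.342,-0.686,0],1],
    [[0,0,0.4],[0.392,-0.737,0],1],
    [[0,0,0.433],[0.444,-0.784,0],1],
    [[0,0,0.467],[0.498,-0.829,0],1],
    [[0,0,0.467],[0.498,-0.829,0],1]
  ]
}}

```text
time: 10.92
tool_pos: [0.4785, -0.1227, 0.0622]
tcp_rot: [1.018, 2.97, -0.0]
wrist_force: [-0.3, 0.5, -0.1]
width: 0.002
```

Run:
```python
from h import *
s=status.read_state(); print(s["time"],s["tool_pos"],s["wrist_force"],s["q"])
p,d=read_camera("top"); np.save("d3.npy",d); b=cv2.cvtColor(p,cv2.COLOR_RGB2BGR); cv2.imwrite("pics/t3raw.png",b)
W=cloud(d); z=W[...,2]; r=np.hypot(W[...,0]-.5608,W[...,1]+.0165)
for a,c in comps((r<.16)&(z>.075)&(z<.11)):
    q=ray(*c,.09); v=q[:2]-[.5608,-.0165]; print(a,np.round(c,1),np.round(q[:2],4),round(np.hypot(*v),4),round(np.degrees(np.arctan2(v[1],v[0])),1))
cv2.imwrite("pics/t3.png",cv2.resize(b[130:280,210:370],None,fx=4,fy=4,interpolation=cv2.INTER_CUBIC))
```

```text
10.925 [ 0.4784969  -0.12269879  0.06220243] [-0.27989624  0.53340847 -0.06835588] [-3.01364528e-01  9.57254338e-02  2.14248713e+00 -1.46357666e-04
  9.01725810e-01 -1.21160608e+00]
36 [264.5 147.9] [0.6778 0.039 ] 0.1295 25.4
36 [322.3 157.5] [ 0.6496 -0.111 ] 0.1297 -46.8
180 [275.8 167.8] [0.6239 0.0103] 0.0685 23.0
182 [307.9 173.3] [ 0.608  -0.0725] 0.0732 -49.8
178 [258.5 193.5] [0.5566 0.0556] 0.0723 93.3
34 [236.6 198.5] [0.5444 0.1118] 0.1293 97.3
106 [307.6 203.9] [ 0.5277 -0.0694] 0.0624 -122.1
220 [281.1 218. ] [ 0.4923 -0.0011] 0.0702 167.3
34 [278.3 241. ] [0.4337 0.007 ] 0.1292 169.5
```

View pics/t3.png

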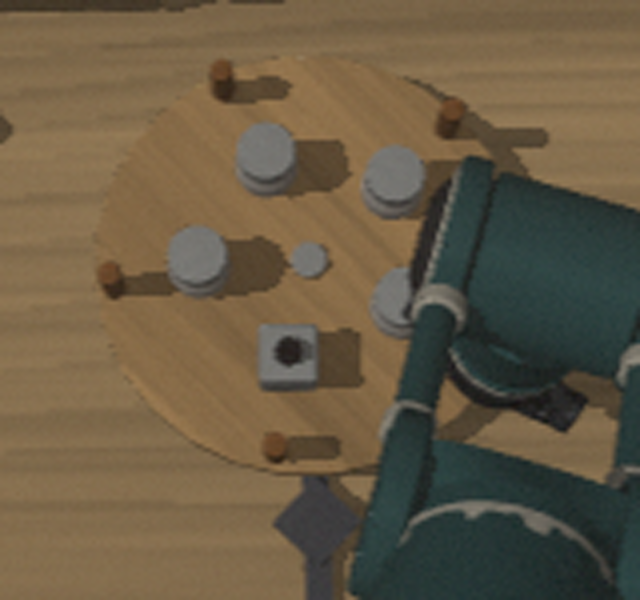

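The tin at crop (289,357) is still about 13° short of the pointer at (316,520). I'll measure both bearings precisely.

```bash
cat > meas.py <<'E'
from h import *
A=np.array([.5608,-.0165])
ang=lambda q:(round(np.degrees(np.arctan2(q[1]-A[1],q[0]-A[0]))%360,2),round(np.hypot(*(q[:2]-A)),4))
def pointer(b,z):
    g=b.astype(int); m=(g.max(-1)<90)&(np.ptp(g,axis=-1)<14); m[:248]=0;m[290:]=0;m[:,:270]=0;m[:,:312]&=True;m[:,308:]=0
    L=max(comps(m,30),key=lambda k:k[0])[1]
    lab=cv2.connectedComponents(m.astype(np.uint8),connectivity=4)[1]; k=lab[int(L[1]),int(L[0])]
    v,u=np.where(lab==k); P=np.array([ray(a,c,z)[:2] for a,c in zip(u,v)]); 
    mid=[]
    for row in np.unique(v):
        w=u[v==row]; mid.append(ray((w.min()+w.max())/2,row,z)[:2])
    mid=np.array(mid); f=np.polyfit(mid[:,0],mid[:,1],1)
    return len(u),ang(P.mean(0)),"line slope deg",round(np.degrees(np.arctan(f[0])),2),"offset at axis",round(np.polyval(f,A[0])-A[1],4)
def tin(b,d,near):
    W=cloud(d); z=W[...,2]; r=np.hypot(W[...,0]-A[0],W[...,1]-A[1]); g=b.astype(int)
    v,u=np.mgrid[:420,:560]; n=np.hypot(u-near[0],v-near[1])<16
    cap=comps(n&(g.max(-1)<60)&(z>.07),15); cap=max(cap,key=lambda k:k[0])
    m=(n&(z>.0755)&(z<.12)).astype(np.uint8); c=max(cv2.findContours(m,0,1)[0],key=cv2.contourArea)
    (x,y),s,a=cv2.minAreaRect(c)
    print("cap",cap[0],np.round(cap[1],1),ang(ray(*cap[1],.09)),"top",round(x,1),round(y,1),s,a,ang(ray(x,y,.082)))
E
python3 - <<'E'
from meas import *
b0=cv2.imread("pics/top0.png"); 
for z in(.01,.018): print(pointer(b0,z))
tin(b0,np.load("top0.npy"),(286,166)); tin(cv2.imread("pics/t3raw.png"),np.load("d3.npy"),(281,218))
E
```

```text
(324, (np.float64(181.48), np.float64(0.1769)), 'line slope deg', np.float64(0.73), 'offset at axis', np.float64(-0.0023))
(324, (np.float64(181.41), np.float64(0.1774)), 'line slope deg', np.float64(0.73), 'offset at axis', np.float64(-0.0021))
cap 37 [286.5 164.9] (np.float64(359.11), np.float64(0.0704)) top 286.0 165.9 (14.794672966003418, 14.55213737487793) 75.96376037597656 (np.float64(0.21), np.float64(0.07))
cap 36 [281.9 217.4] (np.float64(168.81), np.float64(0.0685)) top 281.0 218.0 (14.0, 14.0) 90.0 (np.float64(166.98), np.float64(0.0691))
```

The depth masks and colour masks differ by about 2 mm in y, and both are consistent once corrected. The tin is at 167.0° and the front at 180.7°, so 13.7° remain. I'll push 12.7° first, then check.

```bash
python3 arc.py 232 244.7 8
```

```text
[[0,0,0.018],[0.030,-0.023,0],1], [[0,0,0.035],[0.060,-0.044,0],1], [[0,0,0.053],[0.091,-0.065,0],1], [[0,0,0.071],[0.123,-0.085,0],1], [[0,0,0.088],[0.155,-0.105,0],1], [[0,0,0.106],[0.187,-0.123,0],1], [[0,0,0.123],[0.221,-0.140,0],1], [[0,0,0.141],[0.254,-0.157,0],1],
```

Emit:
{"name": "move_arm", "arguments": {
  "deltas": [
    [[0,0,0.018],[0.03,-0.023,0],1],
    [[0,0,0.035],[0.06,-0.044,0],1],
    [[0,0,0.053],[0.091,-0.065,0],1],
    [[0,0,0.071],[0.123,-0.085,0],1],
    [[0,0,0.088],[0.155,-0.105,0],1],
    [[0,0,0.106],[0.187,-0.123,0],1],
    [[0,0,0.123],[0.221,-0.14,0],1],
    [[0,0,0.141],[0.254,-0.157,0],1],
    [[0,0,0.141],[0.254,-0.157,0],1]
  ]
}}

```text
time: 12.1
tool_pos: [0.5035, -0.1384, 0.0614]
tcp_rot: [0.68, 3.066, -0.0]
wrist_force: [-0.3, -0.3, 0.4]
width: -0.001
```

```bash
cat > look.py <<'E'
from meas import *
import sys; k=sys.argv[1]
s=status.read_state(); print(s["time"],s["tool_pos"],s["wrist_force"])
p,d=read_camera("top"); b=cv2.cvtColor(p,cv2.COLOR_RGB2BGR); cv2.imwrite(f"pics/raw{k}.png",b)
W=cloud(d); z=W[...,2]; r=np.hypot(W[...,0]-A[0],W[...,1]-A[1])
for a,c in comps((r<.16)&(z>.075)&(z<.11)): print(a,np.round(c,1),ang(ray(*c,.09)))
tin(b,d,(287,220)); 
try: print(pointer(b,.018))
except Exception as e: print("ptr",e)
g=b.astype(int); v,u=np.mgrid[:420,:560]
cap=max(comps((np.hypot(u-287,v-220)<16)&(g.max(-1)<60)&(z>.07),15),key=lambda k:k[0])[1]; q=ray(*cap,.09)
print("tin colour angle",np.degrees(np.arctan2(q[1]+.0186,q[0]-A[0]))%360)
q=read_camera("side")[0]; f=lambda a,r,c:cv2.resize(a[r:r+150,c:c+130],None,fx=3,fy=3,interpolation=cv2.INTER_CUBIC)
cv2.imwrite(f"pics/l{k}.png",np.hstack([f(b,140,225),f(cv2.cvtColor(q,cv2.COLOR_RGB2BGR),130,215)]))
E
python3 look.py 4
```

```text
12.1 [ 0.50354146 -0.1383719   0.06137222] [-0.29029603 -0.3386069   0.36136388]
36 [314.3 151.1] (np.float64(325.17), np.float64(0.1297))
35 [255.7 153.1] (np.float64(37.22), np.float64(0.1297))
179 [303.7 169.5] (np.float64(321.86), np.float64(0.0732))
187 [271.  170.3] (np.float64(34.78), np.float64(0.0689))
179 [259.6 199.1] (np.float64(105.17), np.float64(0.0721))
141 [311.  198.6] (np.float64(252.59), np.float64(0.0649))
35 [239.3 208.7] (np.float64(109.38), np.float64(0.1289))
218 [286.9 218.6] (np.float64(179.43), np.float64(0.0704))
34 [288.5 241.7] (np.float64(180.99), np.float64(0.1293))
cap 38 [287.5 218. ] (np.float64(180.73), np.float64(0.0688)) top 286.9 218.5 (14.85973834991455, 14.75127124786377) 77.47119140625 (np.float64(179.58), np.float64(0.0689))
(323, (np.float64(181.43), np.float64(0.1775)), 'line slope deg', np.float64(0.63), 'offset at axis', np.float64(-0.0024))
tin colour angle 178.98081350762243
```

View pics/l4.png

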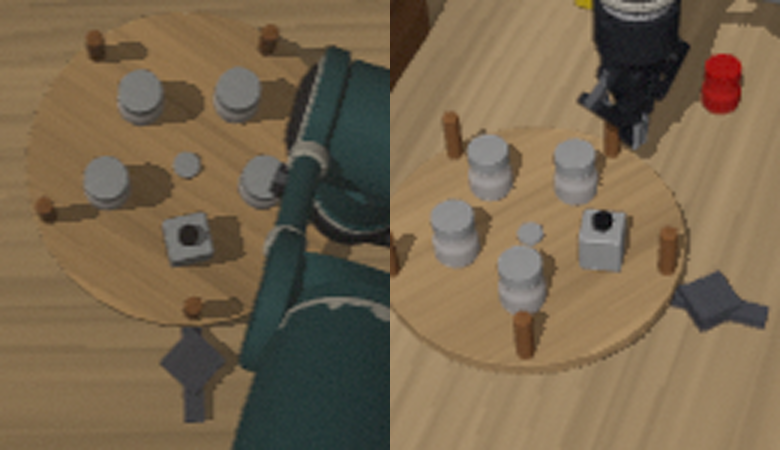

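The tin is at about 179.2° and the front at 180.7°. I'll nudge it 1.4° more, back the finger off, and lift.

Emit:
{"name": "move_arm", "arguments": {
  "deltas": [
    [[0,0,0.005],[0.01,-0.004,0],1],
    [[0,0,0.01],[0.02,-0.009,0],1],
    [[0,0,0.015],[0.03,-0.013,0],1],
    [[0,0,0.015],[0.03,-0.013,0],1],
    [[0,0,0.015],[-0.03,0.014,0],1],
    [[0,0,0.015],[-0.09,0.03,0],1],
    [[0,0,0.015],[-0.09,0.03,0],1]
  ]
}}

```text
time: 13.08
tool_pos: [0.4932, -0.1348, 0.0612]
tcp_rot: [-0.645, -3.074, -0.0]
wrist_force: [-0.0, -0.6, -0.5]
width: 0.001
```

```bash
python3 look.py 5
```

```text
13.075 [ 0.49320403 -0.134819    0.06115138] [-0.03411511 -0.55916528 -0.50552591]
34 [313.4 150.7] (np.float64(326.24), np.float64(0.1294))
34 [255.3 153.7] (np.float64(38.01), np.float64(0.1291))
177 [303.2 169.2] (np.float64(322.89), np.float64(0.073))
176 [270.6 170.7] (np.float64(36.06), np.float64(0.0687))
147 [311.5 197.8] (np.float64(254.57), np.float64(0.0656))
182 [259.8 199.7] (np.float64(106.38), np.float64(0.072))
35 [239.4 209.2] (np.float64(110.07), np.float64(0.129))
218 [287.4 218.5] (np.float64(180.49), np.float64(0.0702))
32 [289.5 241.5] (np.float64(182.11), np.float64(0.1289))
cap 35 [288.2 218. ] (np.float64(182.15), np.float64(0.0689)) top 287.4 218.6 (15.037208557128906, 14.55213737487793) 75.96376037597656 (np.float64(180.67), np.float64(0.0692))
(324, (np.float64(181.41), np.float64(0.1774)), 'line slope deg', np.float64(0.73), 'offset at axis', np.float64(-0.0021))
tin colour angle 180.40005806624927
```

Emit:
{"name": "move_arm", "arguments": {
  "deltas": [
    [[0,0,0],[-0.02,-0.01,0.3],1],
    [[0,0,0],[-0.02,-0.01,0.7],1],
    [[0,0,0],[-0.02,-0.01,1],1],
    [[0,0,0],[-0.02,-0.01,1],1]
  ]
}}

```text
time: 13.68
tool_pos: [0.4945, -0.1369, 0.1646]
tcp_rot: [0.644, 3.068, -0.001]
wrist_force: [-0.3, -0.1, -0.2]
width: -0.001
```

Emit:
{"name": "move_arm", "arguments": {
  "deltas": [
    [[0,0,0],[-0.2,-0.4,0.5],1],
    [[0,0,0],[-0.5,-1,0.7],1],
    [[0,0,0],[-0.5,-1,0.7],1],
    [[0,0,0],[-0.5,-1,0.7],1]
  ]
}}

```text
time: 14.18
tool_pos: [0.4413, -0.2362, 0.2301]
tcp_rot: [-0.648, -3.073, -0.002]
wrist_force: [0.3, -0.1, -0.7]
width: 0.004
```

Emit:
{"name": "move_arm", "arguments": {
  "deltas": [
    [[0,0,0],[-0.2,-0.5,0],1],
    [[0,0,0],[-0.4,-1,0],1],
    [[0,0,0],[-0.4,-1,0],1],
    [[0,0,0],[-0.4,-1,0],1],
    [[0,0,0],[-0.4,-1,0],1]
  ]
}}

```text
time: 14.8
tool_pos: [0.4025, -0.3344, 0.2304]
tcp_rot: [-0.642, -3.074, -0.002]
wrist_force: [-0.6, 0.7, -0.7]
width: 0.002
```

```bash
python3 look.py 6
```

```text
14.8 [ 0.40246598 -0.33435336  0.23041909] [-0.60967782  0.73493531 -0.68733547]
36 [313.4 150.9] (np.float64(326.17), np.float64(0.1289))
37 [255.3 153.9] (np.float64(38.21), np.float64(0.1287))
181 [303.2 169.2] (np.float64(322.99), np.float64(0.0731))
177 [270.6 170.8] (np.float64(36.13), np.float64(0.0686))
180 [312.6 198.4] (np.float64(253.85), np.float64(0.0687))
183 [259.8 199.7] (np.float64(106.45), np.float64(0.072))
36 [335.6 204.1] (np.float64(254.35), np.float64(0.1294))
35 [239.4 209.2] (np.float64(110.07), np.float64(0.129))
214 [287.3 218.6] (np.float64(180.36), np.float64(0.0703))
32 [289.5 241.5] (np.float64(182.11), np.float64(0.1289))
cap 36 [288.1 217.9] (np.float64(181.91), np.float64(0.0686)) top 287.4 218.5 (14.794672966003418, 14.55213737487793) 75.96376037597656 (np.float64(180.62), np.float64(0.0689))
(323, (np.float64(181.41), np.float64(0.1773)), 'line slope deg', np.float64(0.57), 'offset at axis', np.float64(-0.0025))
tin colour angle 180.1605391577921
```

View pics/raw6.png

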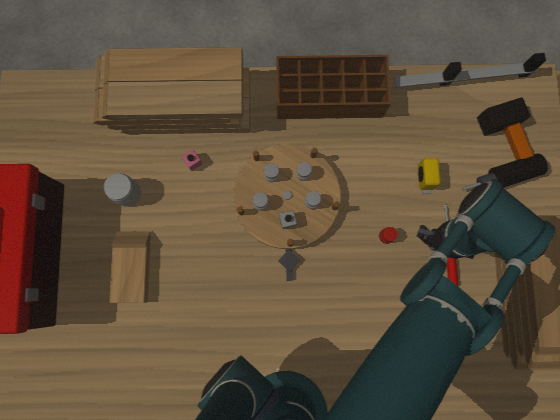

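The tin at (288,218) is in line with the pointer at (289,263), within about half a degree. All jars are upright, the bystanders haven't moved and the hand is clear, so I'm handing in.

```bash
python3 -c "
from workcell import order; print(order.finish_job())"
```

```text
the job is handed in; nothing more can be done
None
```

The job is handed in: the square tin now stands in line with the pointer. With the fingers shut, I pushed one rim post about 180° counterclockwise in one path with stops, measured, nudged the last 1.4°, backed off the post and lifted the hand clear.

- **Alignment:** the last check put the tin at 180.2° to 180.6°, depending on the method. The pointer is at about 180.6° to 180.7°, so the gap is about half a degree or less.
- **Disagreement:** positions from depth and from colour differed by about 2 mm sideways. I corrected for this by comparing like with like, and the two methods then agreed to about half a degree.
- **Scene:** in the last picture the tin and jars stand upright, and everything else on the bench appears where it was. The arm covers part of the screwdriver in that view.
- **Force and time:** wrist force readings stayed at about 2 N or less, and the robot clock was at 14.8 s of the 64 s allowed.

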